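# Set a telescoping prop under a clamped rail

### The arm

A 6-joint arm with a two-finger parallel gripper is mounted at the origin on a cart in front of the work surface, level with it; the furniture and walls round the work are solid. World frame = base frame: x ahead of the robot, y to its left, z up, the work surface at z = 0. Lengths are in m, angles in rad, forces in N, time in s.
With the tool pointing down it reaches from about 0.325 to 0.85 m from the base axis. Payload 15.5 kg.
Tool frame: the origin (TCP) lies between the finger pads; the fingertips stand env.tip_reach ahead of it and the grasp point (between the pads) lies 8 mm behind it (env.tip_reach is the distance from the TCP to the fingertips, in m); z points along the fingers, y is the line along which they close (so a half turn about z gives the same grasp; the last joint's range is limited). The gripper opens to 91 mm and grips with 3 to 60 N. Pads are 32 mm wide; open, the fingers measure 118 mm over their backs; the gripper's body (76 mm by 178 mm) begins 60 mm behind the grasp point.
Start: joints at [1.167, 0.494, 1.345, -0, 1.302, -0.096], TCP at [0.189, 0.596, 0.225] pointing down, gripper open.
Joint ranges: [-2.91, 2.91], [-0.82, 2.16], [0.22, 2.67], [-1.22, 4.37], [0.12, 2.79], [-3.08, 3.08]. Speed limits (rad/s): [1.89, 1.89, 2.57, 3.01, 3.01, 3.01].

### API

Orientations are given as a unit quaternion [x, y, z, w].
In Python, from rig import env gives the robot as it stands.
- The arm moves only by the tool step_arm, never from a script. Its argument "deltas" is a list of rows, each a list of 7 numbers: the turn, a rotation vector about the world's x, y, z in rad, then the shift along the world's x, y, z in mm, then the gripper command: -1 is fully open, 1 is shut, values between are in proportion. In form: [[wx, wy, wz, x, y, z, grip], ...]. A call has 1 to 12 rows; each row shifts and turns the commanded pose from where the row before left it; what a row does not reach is not made up. A row lasts 1/12 s, in which the tool goes at most 41.7 mm and 7.16 degrees, less where a joint would pass 70% of its speed; a pose out of reach is approached as far as the arm can. A call with a gripper value outside its range is refused whole. The fingers move at their own pace and stop on an object; the grip force is fixed at half the most. Time passes only in rows, so rows that do not move let the fingers close. It gives the time, the measured TCP pose, the force, the opening and the grip force at its end, in the units of the state.
- env.sense(): the state, without advancing time (a new reading comes with each control period).
- env.capture(name): name is "scene" or "side" or "wrist"; returns a dict with "color" (384x512x3 uint8, red, green, blue), "K" (3x3 intrinsics, pixels), "rvec" (rotation vector, rad) and "tvec" (3), from world to camera coordinates, as OpenCV has them; the wrist camera has in their place "tool_from_camera" (4x4, takes a point from camera to tool coordinates, whose origin is the TCP and whose axes are the flange's). Camera axes: x right, y down, z forward; pixel columns grow to the right and rows downward; lengths in m; the calibration is good to about 2 mm. A picture is of the moment at which its call begins: read the wrist's pose just before it. There is no depth.
- env.job_done(): hands the job in; it is judged then, once.
The state is a dict: "t": time; "q": joint angles; "dq": joint speeds; "effort": joint torques, N m; "ee_pos": TCP position; "ee_rot": TCP orientation; "contact_force": force on the tool from outside, world axes, zero at the start; "ft_torque": the same for the moment, N m; "finger_gap": finger opening in m; "grip_force": force on a finger pad.
Only numpy, scipy, OpenCV 4.12 (cv2) and the standard library are available. Lean on these libraries where they do the work, as an engineer would, in place of code of your own. Each camera call takes 0.05 s, during which the arm holds its last target. There are 200 camera calls.

### The job

The wooden rail sticks out of its bench clamp and droops; bring the telescoping prop up under its free end. Twist the prop's red wing knob anticlockwise to unlock the inner section, draw it up by the knob until the orange sprung pad presses lightly on the underside of the rail (its spring partly squeezed, not squashed solid), then twist the knob fully back clockwise to lock it there and let go. Do not ram the rail, and leave the blue can, the oil bottle and the screw tin where they stand.

Things in the scene. Friction and masses are not known exactly. Their poses are not given: they have to be found in the camera images.
- clamp: Blue C-frame bench clamp, fixed, 110 x 100 mm foot, 320 mm high; origin on the bench below the middle of the rail's width. It holds a wooden rail, 44 mm wide and 26 mm thick, that runs along the clamp's -y axis to 240 mm from the origin (and 45 mm out the other way).
- rail_under (a point): Point of the clamp's frame 170 mm along the rail from the clamp's origin, 236 mm above the bench: where the middle of the rail's underside would be if the rail were level. In fact the rail is tipped down about the clamp by 0 to 0.17 rad, different each time and reported nowhere, so its underside here is 0 to 30 mm lower. It keeps its angle under forces below 60 N.
- stand: The prop's lower part, fixed to the bench: round dark steel foot 104 mm across, upright aluminium tube 38 mm in diameter with a black collar whose top is 124 mm above the bench; origin on the tube's axis at the bench, z up. Its +x axis points (within about 0.15 rad) from the tube to under the rail.
- mast (a joint): How far the inner section is drawn straight up out of the tube, in m: 0 (right in) to 0.090. The section (0.33 kg with knob, +-30 %) carries a black head and a side arm along the stand's +x axis ending 110 mm from the tube's axis. It does not turn. Unlocked, it slides with 1.5 N friction and sinks if let go; locked, it holds some 20 N. It rises as much as the knob is raised.
- side_arm: Side arm of the inner section; origin under its round end socket, which holds an orange domed sprung pad, 22 mm wide. Unpressed, the pad's top is 37 mm above this origin: 176 mm above the bench plus joint mast; it meets the rail at mast 0.028 to 0.062. The spring starts to give at 1.3 N, takes 1.5 N more per mm and is solid after 10 mm (16 N); 3 to 6 mm is right. Feel the pull rise.
- wing_grip (a point): Middle of the red wing knob, on the tube's axis, 216 mm above the bench plus joint mast. The wing is an upright bar 44 mm long, 13 mm thick (pinch it across this), 42 mm high (18 mm above, 24 mm below this point to a 28 mm wide red collar). The point's x axis runs along the bar, y across it; it turns with the knob. A white stripe marks one end of its top.
- wing (a joint): Turn of the wing knob about the vertical, in rad: 0 = locked (bar along the stand's x axis, end stop), growing anticlockwise seen from above to 1.3 = end stop, unlocked. The brake lets go at about 0.75. It takes up to 0.35 N m to turn. It must come back below 0.25 to be locked.
- blue_can: Blue cleaner tub with white lid, loose, 64 mm wide, 100 mm high; origin at the centre of its underside. Leave alone.
- oil_bottle: Small yellow oil bottle with black spout, loose, 25 mm wide, 62 mm high; origin at the centre of its underside. Leave alone.
- screw_tin: Shallow round tin of screws, loose, 70 mm wide, 18 mm high; origin at the centre of its underside. Leave alone.

How it is judged:
By the outcome, as a careful person would: the job done as asked, in the order asked, and still so for the second after the job is handed in, with the robot touching nothing.
It also fails if it takes over 45 s, if anything falls off the work surface, if the arm or the gripper's body presses on something with over 40 N, if the wrist force passes 120 N, or if a joint passes its speed limit or range.

## Working session

There is one attempt and no reset: what is moved stays moved. The work goes in short steps, Python scripts to look and compute and a tool call to move; the robot and the scene stay as the last step left them, time stands still between calls to the robot, and variables do not carry over. Pictures are saved under pics/ and viewed, at most 10 in all, crops included, and the job is handed in when it is done.

Besides the shell and the picture viewer there is one more tool, called after "Request:" as name(argument=value, ...), one argument or row to a line, values as JSON. step_arm: Moves the arm, as the interface text tells. Its arguments: {"type":"object","properties":{"deltas":{"type":"array"}},"required":["deltas"]}

```bash
mkdir -p pics; ls; python3 - <<'E'
from rig import env
import cv2,numpy as np
s=env.sense();print({k:np.round(v,3) for k,v in s.items()},env.tip_reach)
ims=[]
for n in("scene","side"):
    c=env.capture(n);np.savez(f"{n}0.npz",**c);print(n,c["K"].round(1).tolist(),c["rvec"],c["tvec"])
    cv2.imwrite(f"pics/{n}0.png",cv2.resize(c["color"][:,:,::-1],(768,576)))
E
```

```text
pics
{'t': np.float64(0.0), 'q': array([ 1.168,  0.494,  1.346, -0.   ,  1.302, -0.095]), 'dq': array([ 0.   ,  0.001,  0.001, -0.001,  0.001, -0.001]), 'effort': array([ 3.0000e-03, -8.7881e+01, -3.8187e+01,  7.1000e-02,  5.3000e-02,
       -0.0000e+00]), 'ee_pos': array([0.189, 0.595, 0.224]), 'ee_rot': array([ 0.153,  0.988, -0.001, -0.   ]), 'contact_force': array([ 0.868,  0.42 , -0.019]), 'ft_torque': array([-0.049,  0.006,  0.003]), 'grip_force': np.float64(0.0), 'finger_gap': np.float64(0.091)} 0.011
scene [[485.9, 0.0, 253.7], [0.0, 485.9, 196.8], [0.0, 0.0, 1.0]] [ 1.86109251 -1.08138357  0.60499802] [-0.10436937  0.40966541  0.78847147]
side [[386.0, 0.0, 259.3], [0.0, 386.0, 188.8], [0.0, 0.0, 1.0]] [ 0.50809258 -2.33929253  1.60504803] [0.5471283  0.16369913 0.8764311 ]
```

View pics/scene0.png

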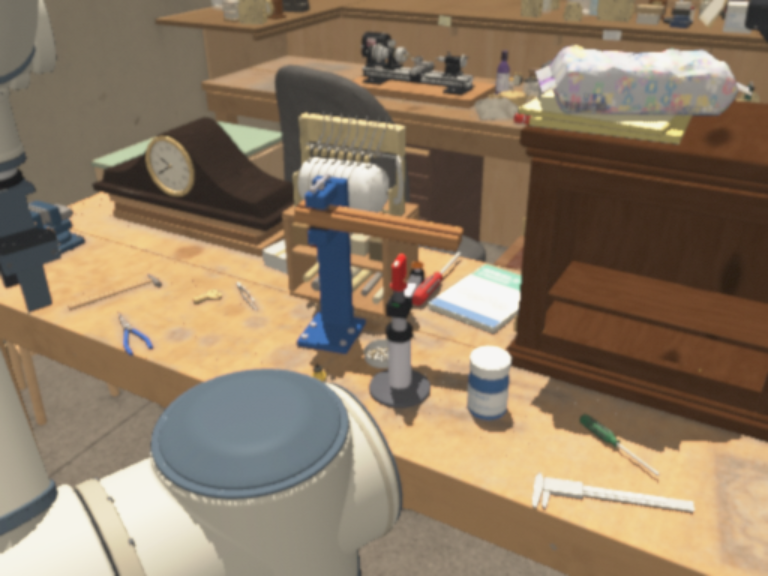

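View pics/side0.png

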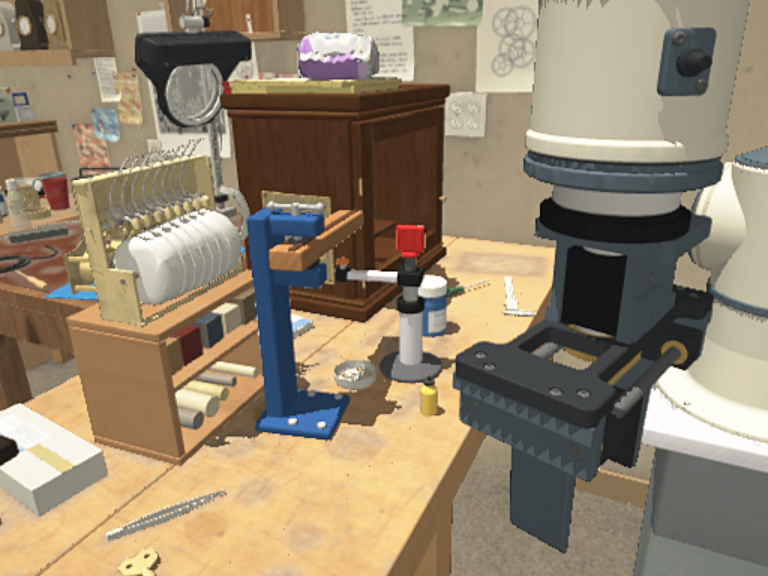

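Scene view (768 px wide): knob at about (400,272), foot at (400,388), arm and pad behind it. Side view: knob (411,240), pad (344,266), foot (411,366), clamp (290,330), rail end (345,225). I'll triangulate from these.

```bash
cat > h.py <<'E'
import numpy as np,cv2
def P(c):
    R=cv2.Rodrigues(c["rvec"])[0];return np.c_[R,c["tvec"].reshape(3)]
def ray(c,px):
    R=cv2.Rodrigues(c["rvec"])[0];d=R.T@np.linalg.inv(c["K"])@[px[0],px[1],1];return -R.T@c["tvec"].reshape(3),d
def onz(c,px,z):
    o,d=ray(c,px);return o+d*(z-o[2])/d[2]
def tri(a,pa,b,pb):
    X=cv2.triangulatePoints(a["K"]@P(a),b["K"]@P(b),np.float64(pa).reshape(2,1),np.float64(pb).reshape(2,1));return (X[:3]/X[3]).ravel()
def blobs(c,lo,hi,box,mina=8):
    h=cv2.cvtColor(c["color"],cv2.COLOR_RGB2HSV);m=cv2.inRange(h,lo,hi)
    if lo[0]==0 and hi[0]<=6: m|=cv2.inRange(h,(174,)+tuple(lo[1:]),(180,255,255))
    x0,y0,x1,y1=box;k=np.zeros_like(m);k[y0:y1,x0:x1]=m[y0:y1,x0:x1]
    n,l,st,ce=cv2.connectedComponentsWithStats(k)
    return [(ce[i].round(1).tolist(),st[i].tolist()) for i in range(1,n) if st[i][4]>=mina]
E
python3 - <<'E'
from h import *
S=dict(np.load("scene0.npz"));D=dict(np.load("side0.npz"))
print("red scene",blobs(S,(0,150,90),(6,255,255),(255,160,275,205)))
print("red side",blobs(D,(0,150,90),(6,255,255),(255,140,290,180)))
print("or side",blobs(D,(3,150,60),(16,255,255),(215,165,240,190),4))
print("or scene",blobs(S,(3,150,60),(16,255,255),(262,165,290,200),4))
print("foot",onz(S,(266.7,259),.0),onz(D,(274,244),.0))
for px in [(266.5,180.5)]: print("knob scene z216",onz(S,px,.216))
print("knob side z216",onz(D,(274,160),.216), tri(S,(266.5,180.5),D,(274,160)))
print("pad side z.165",onz(D,(229,177),.168))
# clamp foot corners side
for p in [(258,421),(318,437),(349,397)]: print("clampfoot",onz(D,np.array(p)/1.5,.005))
for p in [(300,345),(347,350),(363,322)]: print("clampfoot S",onz(S,np.array(p)/1.5,.005))
# rail end top corners
for z in(.235,.262): print("rail end scene",z,onz(S,np.array((462,229))/1.5,z),onz(S,np.array((447,238))/1.5,z),"side",onz(D,np.array((363,212))/1.5,z),onz(D,np.array((331,208))/1.5,z))
print("can",onz(S,np.array((490,360))/1.5,.1),"oil",onz(D,np.array((429,408))/1.5,.0),"tin",onz(D,np.array((354,372))/1.5,.018))
E
```

```text
red scene [([265.7, 182.1], [260, 169, 11, 25, 201])]
red side [([273.0, 159.8], [264, 149, 19, 23, 377])]
or side [([228.9, 170.7], [222, 165, 14, 14, 141]), ([238.3, 171.3], [237, 165, 3, 15, 32]), ([223.0, 183.5], [223, 182, 1, 4, 4]), ([230.6, 188.5], [224, 187, 12, 3, 19]), ([238.4, 188.2], [238, 187, 2, 3, 5])]
or scene [([268.3, 176.3], [263, 169, 8, 20, 35]), ([277.5, 176.3], [274, 174, 8, 5, 31])]
foot [0.5041748  0.13497039 0.        ] [0.50145152 0.13304824 0.        ]
knob scene z216 [0.51713952 0.14191906 0.216     ]
knob side z216 [0.50465125 0.12463642 0.216     ] [0.50234607 0.13449902 0.22231475]
pad side z.165 [0.61235604 0.15013327 0.168     ]
clampfoot [0.63328564 0.37242243 0.005     ]
clampfoot [0.53613318 0.37007358 0.005     ]
clampfoot [0.54601043 0.26583228 0.005     ]
clampfoot S [0.52400272 0.35492822 0.005     ]
clampfoot S [0.55186191 0.27073003 0.005     ]
clampfoot S [0.64722217 0.29509642 0.005     ]
rail end scene 0.235 [0.66470889 0.10505027 0.235     ] [0.62157451 0.11188732 0.235     ] side [0.62109503 0.06064891 0.235     ] [0.68738732 0.05554324 0.235     ]
rail end scene 0.262 [0.61087311 0.08145939 0.262     ] [0.57001546 0.08793557 0.262     ] side [0.56967364 0.15755474 0.262     ] [0.62847017 0.15302638 0.262     ]
can [ 0.51871219 -0.01493845  0.1       ] oil [0.4281677  0.23787764 0.        ] tin [0.56354857 0.21651435 0.018     ]
```

```bash
python3 - <<'E'
from h import *
ims=[]
for n,(x0,y0,x1,y1) in(("scene",(190,100,330,280)),("side",(165,120,305,300))):
    c=dict(np.load(n+"0.npz"))["color"][y0:y1,x0:x1,::-1]
    ims.append(cv2.resize(c,None,fx=2.8,fy=3.3,interpolation=cv2.INTER_CUBIC))
cv2.imwrite("pics/crop.png",np.hstack(ims)[:, :800])
E
```

```text
(no output)
```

View pics/crop.png

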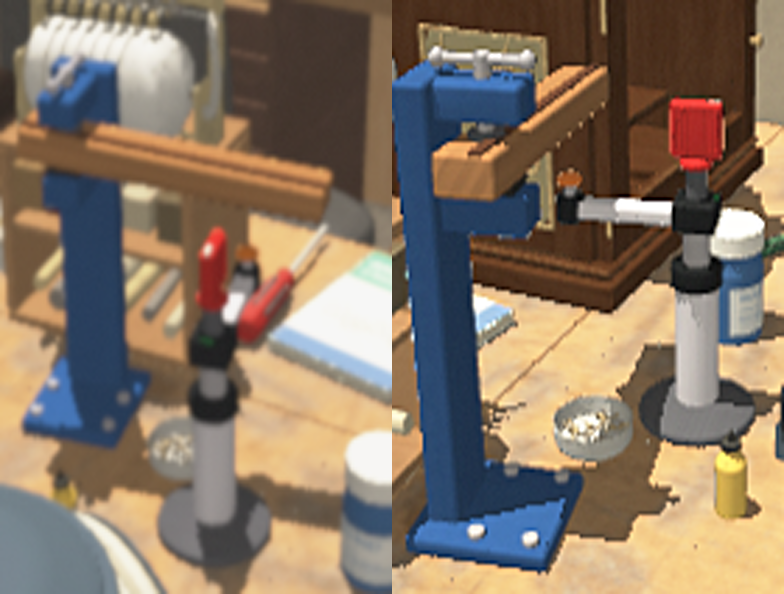

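Crop: the wing's bar is edge-on in the scene view and broad in the side view, so it lies roughly along x. The arm points at about yaw 0.14 to the pad. Clamp post is on the far side. I'll move to above the knob next.

Request:
step_arm(
  deltas=[
    [0,0,0,5,-10,30,-1],
    [0,0,0.04,10,-20,30,-1],
    [0,0,0.04,18,-28,30,-1],
    [0,0,0.04,20,-30,20,-1],
    [0,0,0.04,20,-30,10,-1],
    [0,0,0.04,20,-30,5,-1],
    [0,0,0.04,20,-30,0,-1],
    [0,0,0.04,20,-30,0,-1],
    [0,0,0.04,20,-30,0,-1],
    [0,0,0.04,20,-30,0,-1],
    [0,0,0.04,20,-30,0,-1],
    [0,0,0.04,20,-30,0,-1],
  ],
)

```text
t: 1.1
ee_pos: [0.4015, 0.2679, 0.3477]
ee_rot: [-0.067, 0.998, -0.0, -0.0]
contact_force: [0.2, 0.8, -0.6]
finger_gap: 0.091
grip_force: 0.0
```

Request:
step_arm(
  deltas=[
    [0,0,0.014,20,-30,0,-1],
    [0,0,0,20,-30,0,-1],
    [0,0,0,20,-30,0,-1],
    [0,0,0,20,-30,0,-1],
    [0,0,0,15,-20,0,-1],
    [0,0,0,10,-10,0,-1],
    [0,0,0,0,0,0,-1],
    [0,0,0,0,0,0,-1],
  ],
)

```text
t: 1.77
ee_pos: [0.5059, 0.1197, 0.3475]
ee_rot: [-0.073, 0.997, 0.0, -0.0]
contact_force: [0.3, -0.1, -0.4]
finger_gap: 0.0912
grip_force: 0.0
```

```bash
python3 - <<'E'
from rig import env
from h import *
s=env.sense();print({k:np.round(s[k],3) for k in("t","q","ee_pos","ee_rot","contact_force")})
c=env.capture("wrist");np.savez("w1.npz",**c,p=s["ee_pos"],r=s["ee_rot"]);print(c["K"],c["tool_from_camera"].round(3))
cv2.imwrite("pics/w1.png",c["color"][:,:,::-1])
E
```

```text
{'t': np.float64(1.767), 'q': array([ 0.117,  0.241,  1.406,  0.   ,  1.495, -1.599]), 'ee_pos': array([0.506, 0.12 , 0.347]), 'ee_rot': array([-0.073,  0.997,  0.   , -0.   ]), 'contact_force': array([ 0.325, -0.062, -0.434])}
[[280.58404448   0.         255.29072618]
 [  0.         280.58404448 192.85977057]
 [  0.           0.           1.        ]] [[-0.001 -0.962 -0.274  0.079]
 [ 1.    -0.001 -0.001  0.   ]
 [ 0.    -0.274  0.962 -0.16 ]
 [ 0.     0.     0.     1.   ]]
```

View pics/w1.png

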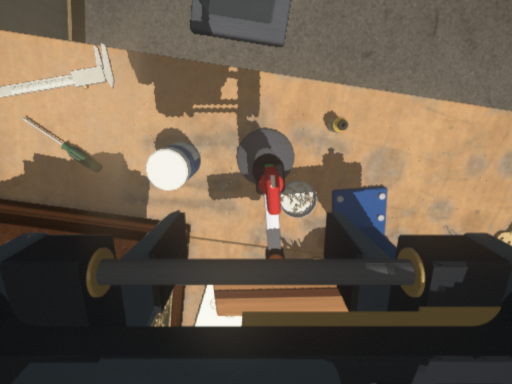

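Wrist view: wing bar runs from about (270,172) to (274,213), arm continues down to the pad at (275,258). Tin is at (297,200) and the can lid at (168,168). Measuring the bar's top face.

```bash
python3 - <<'E'
from h import *
from scipy.spatial.transform import Rotation as R
c=dict(np.load("w1.npz"))
T=np.eye(4);T[:3,:3]=R.from_quat(c["r"]).as_matrix();T[:3,3]=c["p"]
W=T@c["tool_from_camera"]
def onzw(px,z):
    d=W[:3,:3]@np.linalg.inv(c["K"])@[*px,1];o=W[:3,3];return o+d*(z-o[2])/d[2]
h=cv2.cvtColor(c["color"],cv2.COLOR_RGB2HSV);m=cv2.inRange(h,(0,140,70),(6,255,255))|cv2.inRange(h,(174,140,70),(180,255,255))
ys,xs=np.nonzero(m[150:230,240:300]);ys+=150;xs+=240
for y in range(160,222,3):
    q=xs[ys==y]; 
    if len(q): print(y,q.min(),q.max(),onzw(((q.min()+q.max())/2,y),.234)[:2].round(4))
cr=c["color"][150:275,230:320,::-1];cv2.imwrite("pics/w1c.png",cv2.resize(cr,None,fx=4.6,fy=4.6,interpolation=cv2.INTER_CUBIC))
S=dict(np.load("scene0.npz"));D=dict(np.load("side0.npz"))
print("pad",tri(S,(278.2,177.3),D,(228.2,174.5)))
E
```

```text
169 265 275 [0.4784 0.1305]
172 265 276 [0.4813 0.1315]
175 263 278 [0.4843 0.132 ]
178 261 281 [0.4873 0.1329]
181 259 282 [0.4904 0.1329]
184 259 283 [0.4934 0.1339]
187 260 282 [0.4964 0.1344]
190 261 281 [0.4995 0.1349]
193 266 279 [0.5024 0.1369]
196 267 279 [0.5055 0.1379]
199 267 279 [0.5086 0.1384]
202 268 279 [0.5117 0.1395]
205 268 279 [0.5149 0.14  ]
208 268 279 [0.5181 0.1405]
211 269 279 [0.5212 0.1415]
pad [0.60902987 0.15917008 0.17773796]
```

View pics/w1c.png

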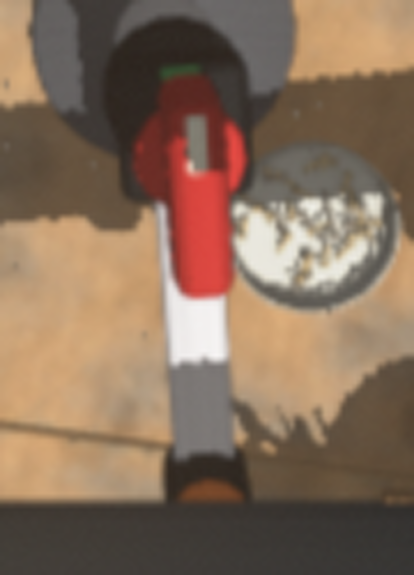

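Crop: bar top runs from about (273,175) to (274,214), stripe end toward the robot. Axis is at about (0.503, 0.137) and yaw about 0.19. Aligning, then descending.

Request:
step_arm(
  deltas=[
    [0,0,0.022,-1.5,9,-10,-1],
    [0,0,0.022,-1.5,8,-25,-1],
    [0,0,0,0,0,-30,-1],
    [0,0,0,0,0,-30,-1],
    [0,0,0,0,0,-20,-1],
    [0,0,0,0,0,-12,-1],
    [0,0,0,0,0,-8,-1],
    [0,0,0,0,0,0,-1],
    [0,0,0,0,0,0,-1],
  ],
)

```text
t: 2.57
ee_pos: [0.5027, 0.1374, 0.213]
ee_rot: [-0.096, 0.995, 0.0, -0.0]
contact_force: [-0.2, -1.1, 0.4]
finger_gap: 0.0912
grip_force: 0.0
```

```bash
python3 - <<'E'
from rig import env
from h import *
ims=[]
for n,(x0,y0,x1,y1) in(("side",(180,110,340,260)),("wrist",(150,100,400,334))):
    c=env.capture(n);ims.append(cv2.resize(c["color"][y0:y1,x0:x1,::-1],(400,375)))
cv2.imwrite("pics/g1.png",np.hstack(ims))
s=env.sense();print({k:np.round(s[k],3) for k in("t","q","ee_pos","ft_torque","contact_force")})
E
```

```text
{'t': np.float64(2.667), 'q': array([ 0.151,  0.361,  1.614,  0.   ,  1.165, -1.61 ]), 'ee_pos': array([0.503, 0.137, 0.214]), 'ft_torque': array([-0.001, -0.011, -0.012]), 'contact_force': array([ 0.103, -0.081,  0.65 ])}
```

View pics/g1.png

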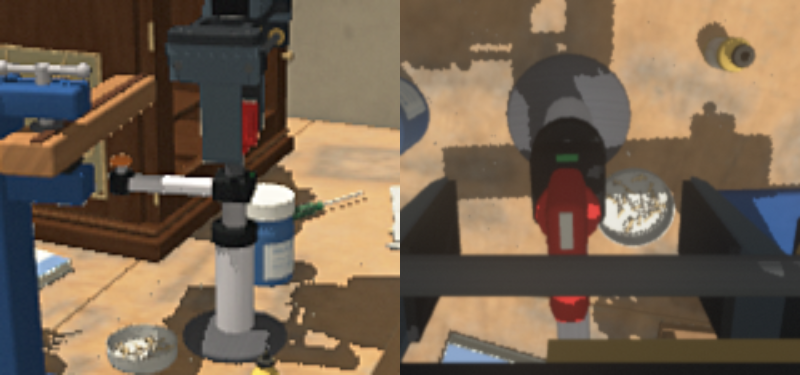

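Left (side view): the finger straddles the red bar at its height. Right (wrist view): the bar at x≈567 is centred between the fingers (440 and 700). Closing.

Request:
step_arm(
  deltas=[
    [0,0,0,0,0,0,0.3],
    [0,0,0,0,0,0,0.5],
    [0,0,0,0,0,0,1],
    [0,0,0,0,0,0,1],
    [0,0,0,0,0,0,1],
    [0,0,0,0,0,0,1],
    [0,0,0,0,0,0,1],
    [0,0,0,0,0,0,1],
  ],
)

```text
t: 3.33
ee_pos: [0.5031, 0.1366, 0.2128]
ee_rot: [-0.095, 0.995, -0.0, -0.0]
contact_force: [-0.1, -0.1, 0.5]
finger_gap: 0.0407
grip_force: 0.0
```

```bash
cat > st.py <<'E'
from rig import env
import numpy as np
s=env.sense();print({k:np.round(s[k],4).tolist() for k in("t","q","ee_pos","ee_rot","ft_torque","contact_force","finger_gap","grip_force")})
E
python3 st.py
```

```text
{'t': 3.3333, 'q': [0.1505, 0.3621, 1.6151, -0.0, 1.1644, -1.6105], 'ee_pos': [0.5031, 0.1366, 0.2128], 'ee_rot': [-0.095, 0.9955, -0.0, -0.0], 'ft_torque': [0.0809, 0.0071, -0.0197], 'contact_force': [-0.1383, -0.1167, 0.5494], 'finger_gap': 0.0407, 'grip_force': 0.0}
```

Request:
step_arm(
  deltas=[
    [0,0,0,0,0,0,1],
    [0,0,0,0,0,0,1],
    [0,0,0,0,0,0,1],
    [0,0,0,0,0,0,1],
    [0,0,0,0,0,0,1],
    [0,0,0,0,0,0,1],
    [0,0,0,0,0,0,1],
    [0,0,0,0,0,0,1],
  ],
)

```text
t: 4.0
ee_pos: [0.5034, 0.1368, 0.2132]
ee_rot: [-0.095, 0.995, 0.0, 0.001]
contact_force: [-0.6, 1.3, 5.7]
finger_gap: 0.0139
grip_force: 30.6
```

```bash
python3 st.py
```

```text
{'t': 4.0, 'q': [0.1507, 0.3616, 1.6145, 0.0, 1.1644, -1.6109], 'ee_pos': [0.5034, 0.1368, 0.2132], 'ee_rot': [-0.0953, 0.9955, 0.0, 0.0005], 'ft_torque': [0.2606, 0.0675, 0.6994], 'contact_force': [-0.5808, 1.2847, 5.6621], 'finger_gap': 0.0139, 'grip_force': 30.636}
```

Gripped (gap 13.9 mm, 30 N). Now unlocking in stages.

Request:
step_arm(
  deltas=[
    [0,0,0.05,0,0,0,1],
    [0,0,0.08,0,0,0,1],
    [0,0,0.08,0,0,0,1],
    [0,0,0.08,0,0,0,1],
    [0,0,0.08,0,0,0,1],
    [0,0,0.08,0,0,0,1],
    [0,0,0,0,0,0,1],
  ],
)

```text
t: 4.58
ee_pos: [0.5034, 0.137, 0.2132]
ee_rot: [-0.317, 0.948, 0.0, 0.001]
contact_force: [-0.4, 2.5, 5.4]
finger_gap: 0.0128
grip_force: 33.2
```

```bash
python3 st.py
```

```text
{'t': 4.5833, 'q': [0.1508, 0.3616, 1.6145, 0.0007, 1.1645, -2.0661], 'ee_pos': [0.5034, 0.137, 0.2132], 'ee_rot': [-0.3174, 0.9483, 0.0002, 0.0005], 'ft_torque': [0.6836, 0.1977, 0.2131], 'contact_force': [-0.4487, 2.5481, 5.4009], 'finger_gap': 0.0128, 'grip_force': 33.2499}
```

Request:
step_arm(
  deltas=[
    [0,0,0.08,0,0,0,1],
    [0,0,0.08,0,0,0,1],
    [0,0,0.08,0,0,0,1],
    [0,0,0.08,0,0,0,1],
    [0,0,0.08,0,0,0,1],
    [0,0,0.08,0,0,0,1],
    [0,0,0.08,0,0,0,1],
    [0,0,0.08,0,0,0,1],
    [0,0,0.08,0,0,0,1],
    [0,0,0,0,0,0,1],
  ],
)

```text
t: 5.42
ee_pos: [0.503, 0.1372, 0.2127]
ee_rot: [-0.631, 0.776, 0.0, 0.0]
contact_force: [0.0, 5.4, -2.3]
finger_gap: 0.013
grip_force: 32.7
```

```bash
python3 st.py; python3 - <<'E'
from rig import env
from h import *
ims=[]
for n,(x0,y0,x1,y1) in(("side",(180,110,340,260)),("wrist",(150,100,400,334))):
    c=env.capture(n);ims.append(cv2.resize(c["color"][y0:y1,x0:x1,::-1],(400,375)))
cv2.imwrite("pics/g2.png",np.hstack(ims))
E
```

```text
{'t': 5.4167, 'q': [0.151, 0.3623, 1.6151, 0.0012, 1.1642, -2.7861], 'ee_pos': [0.503, 0.1372, 0.2127], 'ee_rot': [-0.631, 0.7758, 0.0005, 0.0003], 'ft_torque': [1.2025, 0.008, 0.1319], 'contact_force': [0.0033, 5.4047, -2.3374], 'finger_gap': 0.013, 'grip_force': 32.7424}
```

View pics/g2.png

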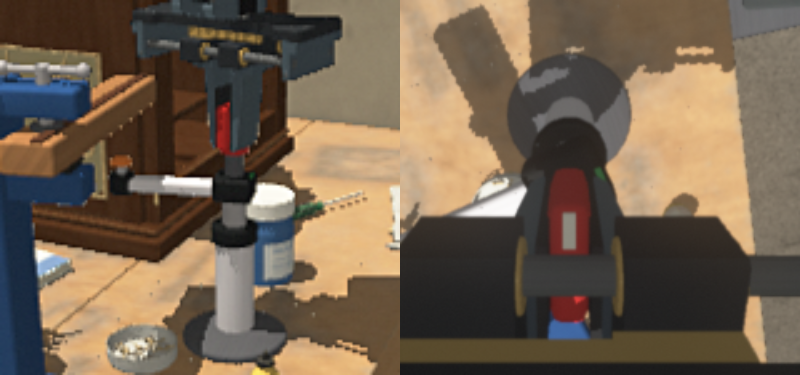

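Side: arm and bar unchanged in height, fingers hold the bar, which now lies across the arm (turned about 1.17 rad). Force flipped to carrying weight, so the brake is released. A bit more turn, then a slow lift.

Request:
step_arm(
  deltas=[
    [0,0,0.06,0,0,0,1],
    [0,0,0.03,0,0,0,1],
    [0,0,0,0,0,2,1],
    [0,0,0,0,0,4,1],
    [0,0,0,0,0,5,1],
    [0,0,0,0,0,5,1],
    [0,0,0,0,0,3,1],
    [0,0,0,0,0,1,1],
    [0,0,0,0,0,1,1],
    [0,0,0,0,0,1,1],
  ],
)

```text
t: 6.35
ee_pos: [0.503, 0.1372, 0.2346]
ee_rot: [-0.663, 0.748, 0.0, 0.0]
contact_force: [1.5, 5.9, -5.3]
finger_gap: 0.0126
grip_force: 31.8
```

```bash
python3 st.py
```

```text
{'t': 6.35, 'q': [0.151, 0.338, 1.5854, 0.0011, 1.2184, -2.8706], 'ee_pos': [0.503, 0.1372, 0.2346], 'ee_rot': [-0.6633, 0.7484, 0.0005, 0.0002], 'ft_torque': [1.1651, -0.1948, 0.1929], 'contact_force': [1.5387, 5.9488, -5.2878], 'finger_gap': 0.0126, 'grip_force': 31.7763}
```

Request:
step_arm(
  deltas=[
    [0,0,0,0,0,1,1],
    [0,0,0,0,0,1,1],
    [0,0,0,0,0,1,1],
    [0,0,0,0,0,1,1],
  ],
)

```text
t: 6.68
ee_pos: [0.503, 0.1372, 0.2385]
ee_rot: [-0.663, 0.748, 0.001, 0.0]
contact_force: [1.7, 5.3, -5.7]
finger_gap: 0.0131
grip_force: 31.8
```

Request:
step_arm(
  deltas=[
    [0,0,0,0,0.5,1,1],
    [0,0,0,0,0,1,1],
    [0,0,0,0,0,1,1],
    [0,0,0,0,0,1,1],
  ],
)

```text
t: 7.02
ee_pos: [0.503, 0.1372, 0.2427]
ee_rot: [-0.663, 0.748, 0.0, -0.0]
contact_force: [1.2, 3.1, -5.6]
finger_gap: 0.0132
grip_force: 31.8
```

Request:
step_arm(
  deltas=[
    [0,0,0,0,0,1,1],
    [0,0,0,0,0,1,1],
    [0,0,0,0,0,1,1],
  ],
)

```text
t: 7.27
ee_pos: [0.503, 0.1372, 0.2459]
ee_rot: [-0.663, 0.748, 0.0, 0.0]
contact_force: [0.3, 5.0, -5.8]
finger_gap: 0.0127
grip_force: 31.8
```

Request:
step_arm(
  deltas=[
    [0,0,0,0,0,1,1],
    [0,0,0,0,0,1,1],
  ],
)

```text
t: 7.43
ee_pos: [0.503, 0.1372, 0.2479]
ee_rot: [-0.663, 0.748, 0.0, 0.0]
contact_force: [-0.7, 4.8, -5.8]
finger_gap: 0.0129
grip_force: 31.8
```

Request:
step_arm(
  deltas=[
    [0,0,0,0,0,1,1],
    [0,0,0,0,0,1,1],
  ],
)

```text
t: 7.6
ee_pos: [0.503, 0.1372, 0.2499]
ee_rot: [-0.663, 0.748, 0.0, 0.0]
contact_force: [-0.1, 5.0, -6.3]
finger_gap: 0.0128
grip_force: 31.8
```

Request:
step_arm(
  deltas=[
    [0,0,0,0,0,1,1],
    [0,0,0,0,0,1,1],
  ],
)

```text
t: 7.77
ee_pos: [0.503, 0.1372, 0.2519]
ee_rot: [-0.663, 0.748, 0.0, -0.0]
contact_force: [-0.0, 4.1, -6.4]
finger_gap: 0.0129
grip_force: 31.8
```

Request:
step_arm(
  deltas=[
    [0,0,0,0,0,1,1],
    [0,0,0,0,0,1,1],
  ],
)

```text
t: 7.93
ee_pos: [0.503, 0.1372, 0.2538]
ee_rot: [-0.663, 0.748, 0.0, -0.0]
contact_force: [0.9, 4.8, -7.8]
finger_gap: 0.0128
grip_force: 31.6
```

Request:
step_arm(
  deltas=[
    [0,0,0,0,0,1,1],
    [0,0,0,0,0,0,1],
  ],
)

```text
t: 8.1
ee_pos: [0.503, 0.1372, 0.2548]
ee_rot: [-0.663, 0.748, 0.0, -0.0]
contact_force: [0.6, 4.9, -6.6]
finger_gap: 0.013
grip_force: 31.7
```

Request:
step_arm(
  deltas=[
    [0,0,0,0,0,1,1],
    [0,0,0,0,0,0,1],
  ],
)

```text
t: 8.27
ee_pos: [0.503, 0.1372, 0.2557]
ee_rot: [-0.663, 0.748, 0.0, -0.0]
contact_force: [0.5, 5.5, -7.7]
finger_gap: 0.0124
grip_force: 31.6
```

Request:
step_arm(
  deltas=[
    [0,0,0,0,0,1,1],
    [0,0,0,0,0,0,1],
  ],
)

```text
t: 8.43
ee_pos: [0.503, 0.1372, 0.2566]
ee_rot: [-0.663, 0.748, 0.0, -0.0]
contact_force: [1.2, 5.7, -9.2]
finger_gap: 0.0129
grip_force: 31.6
```

Request:
step_arm(
  deltas=[
    [0,0,0,0,0,1,1],
    [0,0,0,0,0,0,1],
  ],
)

```text
t: 8.6
ee_pos: [0.503, 0.1372, 0.2575]
ee_rot: [-0.663, 0.748, 0.0, -0.0]
contact_force: [2.2, 6.3, -10.3]
finger_gap: 0.0132
grip_force: 31.5
```

```bash
python3 - <<'E'
from rig import env
from h import *
ims=[]
for n,(x0,y0,x1,y1) in(("side",(180,110,280,204)),("scene",(210,100,330,213))):
    c=env.capture(n);ims.append(cv2.resize(c["color"][y0:y1,x0:x1,::-1],(400,375)))
cv2.imwrite("pics/g3.png",np.hstack(ims))
E
```

```text
(no output)
```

View pics/g3.png

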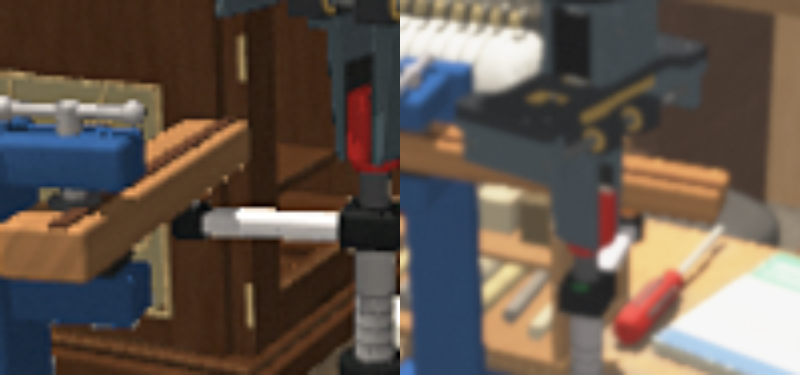

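Left: pad is up behind the rail, hidden against its underside. Right: rail, arm and knob raised with no clash. Pull is rising about 1.4 N/mm from z≈0.2555, so about 2 mm is squeezed now. I want about 4.5 mm.

Request:
step_arm(
  deltas=[
    [0,0,0,0,0,1,1],
    [0,0,0,0,0,0,1],
  ],
)

```text
t: 8.87
ee_pos: [0.503, 0.1372, 0.2585]
ee_rot: [-0.663, 0.748, 0.0, -0.0]
contact_force: [1.7, 5.0, -12.1]
finger_gap: 0.0128
grip_force: 31.4
```

Request:
step_arm(
  deltas=[
    [0,0,0,0,0,1,1],
    [0,0,0,0,0,0,1],
  ],
)

```text
t: 9.03
ee_pos: [0.503, 0.1372, 0.2594]
ee_rot: [-0.663, 0.748, 0.0, -0.0]
contact_force: [2.0, 5.7, -13.1]
finger_gap: 0.0129
grip_force: 30.9
```

Request:
step_arm(
  deltas=[
    [0,0,0,0,0,0.5,1],
    [0,0,0,0,0,0,1],
    [0,0,0,0,0,0,1],
  ],
)

```text
t: 9.28
ee_pos: [0.503, 0.1372, 0.2598]
ee_rot: [-0.663, 0.748, 0.0, -0.0]
contact_force: [3.3, 5.0, -14.5]
finger_gap: 0.0131
grip_force: 30.8
```

Pad force is about 8.3 N, or 4.6 mm of squeeze. Locking.

Request:
step_arm(
  deltas=[
    [0,0,-0.06,0,0,0,1],
    [0,0,-0.1,0,0,0,1],
    [0,0,-0.1,0,0,0,1],
    [0,0,-0.1,0,0,0,1],
    [0,0,-0.1,0,0,0,1],
    [0,0,-0.1,0,0,0,1],
    [0,0,-0.1,0,0,0,1],
    [0,0,0,0,0,0,1],
  ],
)

```text
t: 9.95
ee_pos: [0.5032, 0.1371, 0.2598]
ee_rot: [-0.382, 0.924, 0.0, -0.0]
contact_force: [4.9, 4.6, -15.6]
finger_gap: 0.0126
grip_force: 31.1
```

Request:
step_arm(
  deltas=[
    [0,0,-0.1,0,0,0,1],
    [0,0,-0.1,0,0,0,1],
    [0,0,-0.1,0,0,0,1],
    [0,0,-0.1,0,0,0,1],
    [0,0,-0.1,0,0,0,1],
    [0,0,-0.08,0,0,0,1],
    [0,0,-0.02,0,0,0,1],
    [0,0,0,0,0,0,1],
  ],
)

```text
t: 10.62
ee_pos: [0.5033, 0.1368, 0.2598]
ee_rot: [-0.094, 0.996, -0.0, 0.0]
contact_force: [5.4, 1.4, -15.8]
finger_gap: 0.0134
grip_force: 30.5
```

```bash
python3 st.py
```

```text
{'t': 10.6167, 'q': [0.1513, 0.3127, 1.5482, -0.0008, 1.2806, -1.6081], 'ee_pos': [0.5033, 0.1368, 0.2598], 'ee_rot': [-0.0943, 0.9955, -0.0004, 0.0], 'ft_torque': [0.5554, -1.0306, 1.0293], 'contact_force': [5.4406, 1.3748, -15.8259], 'finger_gap': 0.0134, 'grip_force': 30.4537}
```

Torque is now against the end stop, so it's locked. Releasing and backing off upward.

Request:
step_arm(
  deltas=[
    [0,0,0,0,0,0,0.6],
    [0,0,0,0,0,0,0.3],
    [0,0,0,0,0,0,-0.2],
    [0,0,0,0,0,0,-1],
    [0,0,0,0,0,0,-1],
    [0,0,0,0,0,0,-1],
    [0,0,0,0,0,0,-1],
    [0,0,0,0,0,0,-1],
    [0,0,0,0,0,0,-1],
    [0,0,0,0,0,0,-1],
  ],
)

```text
t: 11.45
ee_pos: [0.5031, 0.1371, 0.2603]
ee_rot: [-0.095, 0.995, -0.0, -0.0]
contact_force: [-0.9, 0.2, -0.6]
finger_gap: 0.0752
grip_force: 0.0
```

Request:
step_arm(
  deltas=[
    [0,0,0,0,0,5,-1],
    [0,0,0,0,0,15,-1],
    [0,0,0,0,0,25,-1],
    [0,0,0,0,0,25,-1],
    [0,0,0,0,0,25,-1],
    [0,0,0,-20,0,15,-1],
    [0,0,0,-25,0,10,-1],
    [0,0,0,-20,0,0,-1],
    [0,0,0,-10,0,0,-1],
    [0,0,0,0,0,0,-1],
  ],
)

```text
t: 12.28
ee_pos: [0.4266, 0.1371, 0.3809]
ee_rot: [-0.095, 0.995, 0.0, 0.0]
contact_force: [0.3, -0.6, 0.1]
finger_gap: 0.0914
grip_force: 0.0
```

```bash
python3 st.py; python3 - <<'E'
from rig import env
from h import *
ims=[]
for n,(x0,y0,x1,y1) in(("side",(165,120,305,300)),("wrist",(180,80,360,311))):
    c=env.capture(n)
    if n=="side": print(blobs(c,(0,150,90),(6,255,255),(255,100,290,180)))
    ims.append(cv2.resize(c["color"][y0:y1,x0:x1,::-1],(400,514)))
cv2.imwrite("pics/g4.png",np.hstack(ims))
D=dict(np.load("side0.npz"))
for z in (.038,.042,.044,.047): 
    p=D["K"]@P(D)@[.5032,.137,.216+z,1];p0=D["K"]@P(D)@[.5032,.137,.216,1];print(z,(p/p[2])[:2]-(p0/p0[2])[:2])
E
```

```text
{'t': 12.2833, 'q': [0.1776, 0.105, 1.491, 0.0, 1.545, -1.5839], 'ee_pos': [0.4266, 0.1371, 0.3809], 'ee_rot': [-0.0952, 0.9955, 0.0, 0.0003], 'ft_torque': [0.0516, 0.0033, 0.0563], 'contact_force': [0.2869, -0.5629, 0.1126], 'finger_gap': 0.0914, 'grip_force': 0.0}
[([273.0, 139.8], [264, 129, 19, 23, 387])]
0.038 [ -0.0513117  -16.13260586]
0.042 [ -0.05680584 -17.85998605]
0.044 [ -0.05955967 -18.72580029]
0.047 [ -0.06369888 -20.02718663]
```

View pics/g4.png

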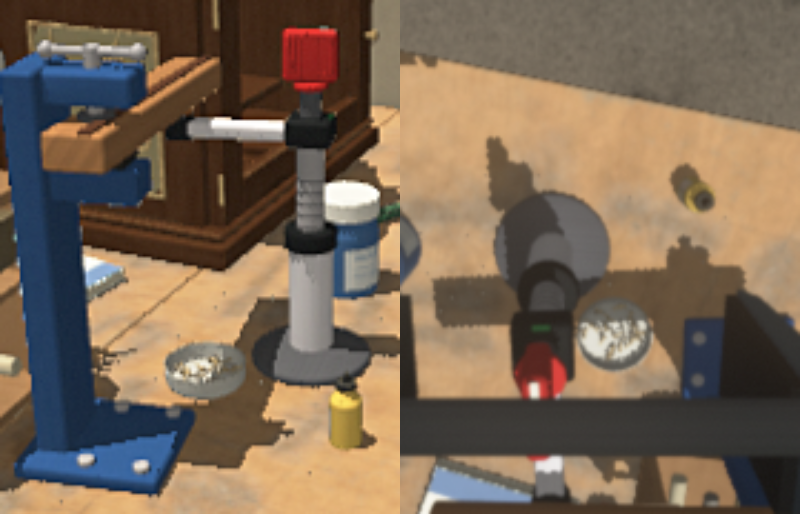

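Side: knob stayed up by 20 px, or 47 mm, which matches the lift. The bar lies along the arm again (locked), the pad is at the rail, and the tin, bottle and can are undisturbed. The wrist view agrees. Handing in.

```bash
python3 -c "
from rig import env
print(env.job_done())"
```

```text
the job is handed in; nothing more can be done
None
```

The job is handed in (no verdict came back): the prop is raised 47 mm and locked, with its pad pressing the rail at about 8 N (roughly 4.6 mm of squeeze, judged from the pull), the gripper is clear, and the can, bottle and tin were not disturbed.

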